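Tip the spent front row of cupels into the pan

TASK

Pick up the counting tray by its wooden grip bar and carry it level to the white enamel pan, then hold it low over the pan and tip it forward just enough that the front row of three ochre-stained spent cupels slides off into the pan, while the three fresh grey ones stay behind the raised lip. Then bring the tray level and stand it back on the middle of its refractory board. Do not touch the cupels with the gripper, push the pan about, or disturb the other things on the table.

Things in the scene. Friction and masses are not known exactly. Their poses are not given: they have to be found in the camera images.
- tray: Aluminium counting tray, 96 mm front to back (x) by 110 mm across (y), deck 3 mm thick. Origin: centre of the underside; z up, +x to its closed back, -x to its open front edge (no wall). 3 mm side walls, 4 mm back wall, tops 15 mm above the underside. About 0.35 kg, 0.55 kg loaded. Cupels on the deck start to slide at a tilt of 20 to 29 degrees.
- tray_lip (a point): Middle of the top edge of the raised lip across the tray: 4 mm thick (tray x -2 to +2), its top 11 mm above the tray's underside. It parts the front row from the back row and holds the back row past 50 degrees of tilt.
- tray_grip (a point): Centre of the wooden grip bar that stands over the lip on two thin uprights: 14 mm thick along tray x, 86 mm long along tray y, 22 mm high, from 78 to 100 mm above the underside. This point is 89 mm above the tray's origin; axes as the tray's.
- tray_front (a point): Middle of the tray's open front edge, on the top face of the deck: 48 mm in front of the tray's origin (tray -x), 3 mm above its underside.
- board: Fixed buff refractory board on which the tray stands at the start, 200 mm (its x) by 180 mm (its y) by 10 mm thick. Origin: centre of the underside, on the table; its top is 10 mm above the table. The tray starts near its middle, front edge roughly towards the robot.
- pan: Loose round white enamel pan with chips and a dark rolled rim: 244 mm over the rim, 58 mm high, inner floor 4 mm up and 168 mm across, flared sides with a mouth 228 mm across. 0.55 kg. Origin: centre of the underside.
- spent1: Spent cupel in the tray's front row (right as seen from the robot): ochre-stained round block with a dark dish in its top, 30 mm across, 20 mm high, about 35 g. Origin: centre of the underside.
- spent2: Spent cupel in the tray's front row (middle as seen from the robot): ochre-stained round block with a dark dish in its top, 30 mm across, 20 mm high, about 35 g. Origin: centre of the underside.
- spent3: Spent cupel in the tray's front row (left as seen from the robot): ochre-stained round block with a dark dish in its top, 30 mm across, 20 mm high, about 35 g. Origin: centre of the underside.
- fresh1: Fresh cupel in the tray's back row, behind the raised lip (right as seen from the robot): pale grey round block, 30 mm across, 20 mm high, about 30 g. Origin: centre of the underside.
- fresh2: Fresh cupel in the tray's back row, behind the raised lip (middle as seen from the robot): pale grey round block, 30 mm across, 20 mm high, about 30 g. Origin: centre of the underside.
- fresh3: Fresh cupel in the tray's back row, behind the raised lip (left as seen from the robot): pale grey round block, 30 mm across, 20 mm high, about 30 g. Origin: centre of the underside.
- mould: Bystander: steel cupel mould, an upright hollow cylinder 60 mm across, 45 mm high. Origin: centre of the underside.
- plunger: Bystander: steel mould plunger standing upright, 38 mm across, 90 mm high. Origin: centre of the underside.
- tongs: Bystander: long black iron crucible tongs lying flat, about 470 mm long along their x, 90 mm wide, 16 mm high. Origin: on the table between the jaw tips; the handles run along -x from it.
- brush: Bystander: bench brush 190 mm long lying along its x between pan and board. Origin: on the table under its middle.
- fluxjar: Bystander: flux jar with a black cap, 60 mm across, 100 mm high. Origin: centre of the underside.
There are look-alikes about, which are no part of the job. There is more than one size of the tray; the one meant has the size given above.

How it is judged:
By the outcome, as a careful person would: the job done as asked, in the order asked, and still so for the second after the job is handed in, with the robot touching nothing.
It also fails if it takes over 58 s, if anything falls off the work surface, if the arm or the gripper's body presses on something with over 40 N, if the wrist force passes 120 N, or if a joint passes its speed limit or range.

ROBOT

A 6-joint arm with a two-finger parallel gripper is mounted at the origin on the work surface. World frame = base frame: x ahead of the robot, y to its left, z up, the work surface at z = 0. Lengths are in m, angles in rad, forces in N, time in s.
With the tool pointing down it reaches from about 0.4 to 0.825 m from the base axis. Payload 7 kg.
Tool frame: the origin (TCP) lies between the finger pads; the fingertips stand 8 mm ahead of it and the grasp point (between the pads) lies 11 mm behind it (arm.finger_overhang is the distance from the TCP to the fingertips, in m); z points along the fingers, y is the line along which they close (so a half turn about z gives the same grasp; the last joint's range is limited). The gripper opens to 88 mm and grips with 3 to 60 N. Pads are 19 mm wide; open, the fingers measure 130 mm over their backs; the gripper's body (78 mm by 193 mm) begins 47 mm behind the grasp point.
Start: joints at [-0.88, 0.359, 0.012, 0, -1.224, -0.288], TCP at [0.265, -0.621, 0.235] pointing down, gripper open.
Joint ranges: [-3.07, 3.07], [-1.43, 2.12], [-1.02, 1.25], [-3.03, 1.67], [-3.05, -0], [-3.03, 3.03]. Speed limits (rad/s): [2.39, 2.39, 3.01, 3.14, 3.14, 3.14].

INTERFACE

Orientations are given as [roll, pitch, yaw] about the fixed x, y, z axes, in that order (R = Rz(yaw) Ry(pitch) Rx(roll)).
In Python, from station import arm gives the robot as it stands.
- The arm moves only by the tool move_arm, never from a script. Its argument "rows" is text: rows parted by semicolons, each of 7 numbers parted by spaces: the turn, a rotation vector about the tool's x, y, z in degrees, then the shift along the tool's x, y, z in m, then the finger opening in m, from 0 to 0.0876. A call has 1 to 8 rows; each row shifts and turns the commanded pose from where the row before left it, along the tool's axes as they then stand; what a row does not reach is not made up. A row lasts 1/8 s, in which the tool goes at most 62.5 mm and 10.7 degrees, less where a joint would pass 70% of its speed; a pose out of reach is approached as far as the arm can. A call is refused whole if a number of a shift passes 0.0625 or a number of a turn 10.7, either way. A call with a gripper value outside its range is refused whole. The fingers move at their own pace and stop on an object; "squeeze" is the grip in N (left out, the last holds). Time passes only in rows, so rows that do not move let the fingers close. It gives the time, the measured TCP pose, the force, the opening and the grip force at its end, in the units of the state.
- arm.get_state(): the state, without advancing time (a new reading comes with each control period).
- arm.grab_frame(name): name is "scene" or "top" or "wrist"; returns (picture, depth): 420x560x3 uint8, blue, green, red; 420x560 float32, m along the optical axis (not along the pixel's ray), 0 where there is no reading.
- arm.camera_model(name): a dict with "mtx" (3x3 intrinsics, pixels), "k1" (the pictures are not rectified: a ray, as slopes to the right and down, at radius r is drawn at 1 + k1 r^2 times it, then the intrinsics apply), "camera_from_world" (4x4, takes a point from world to camera coordinates); the wrist camera has in their place "mount" (4x4, takes a point from camera to tool coordinates, whose origin is the TCP and whose axes are the flange's). Camera axes: x right, y down, z forward; pixel columns grow to the right and rows downward; lengths in m; the calibration is good to about 2 mm. A picture is of the moment at which its call begins: read the wrist's pose just before it. camera_model takes no time and is no camera call.
- arm.job_done(): hands the job in; it is judged then, once.
The state is a dict: "t": time; "q": joint angles; "qd": joint speeds; "joint_efforts": joint torques, N m; "eef_pos": TCP position; "ee_rot": TCP orientation; "force": force on the tool from outside, world axes, zero at the start; "moment": the same for the moment, N m; "width": finger opening in m; "gripper_force": force on a finger pad.
Only numpy, scipy, OpenCV 4.12 (cv2) and the standard library are available. Lean on these libraries where they do the work, as an engineer would, in place of code of your own. Each camera call takes 0.05 s, during which the arm holds its last target. There are 200 camera calls.

## Working session

There is one attempt and no reset: what is moved stays moved. The work goes in short steps, Python scripts to look and compute and a tool call to move; the robot and the scene stay as the last step left them, time stands still between calls to the robot, and variables do not carry over. Pictures are saved under pics/ and viewed, at most 10 in all, crops included, and the job is handed in when it is done.

Besides the shell and the picture viewer there is one more tool, called in YAML: its name, and indented under it one key for each argument. move_arm: Moves the arm, as the interface text tells. Its arguments: {"type":"object","properties":{"rows":{"type":"string"},"squeeze":{"type":"number"}},"required":["rows"]}

```bash
mkdir -p pics; cat > h.py <<'E'
import numpy as np, cv2
from scipy.spatial.transform import Rotation as R
from station import arm
def world_cloud(name):
    s=arm.get_state(); img,d=arm.grab_frame(name); m=arm.camera_model(name)
    K=np.array(m["mtx"]); k1=m["k1"]
    v,u=np.mgrid[0:420,0:560]
    xd=np.stack([(u-K[0,2])/K[0,0],(v-K[1,2])/K[1,1]],-1)
    x=xd.copy()
    for _ in range(8): x=xd/(1+k1*(x**2).sum(-1,keepdims=True))
    P=np.concatenate([x*d[...,None],d[...,None]],-1)
    if name=="wrist":
        M=np.array(m["mount"]); T=np.eye(4); T[:3,:3]=R.from_euler('xyz',s["ee_rot"]).as_matrix(); T[:3,3]=s["eef_pos"]; T=T@M
    else: T=np.linalg.inv(np.array(m["camera_from_world"]))
    W=P@T[:3,:3].T+T[:3,3]; W[d==0]=np.nan
    return img,W
E
python3 - <<'E'
from h import *
print(arm.get_state(), arm.finger_overhang)
for n in("top","scene"):
    i,W=world_cloud(n); cv2.imwrite(f"pics/{n}0.png",i); np.save(f"{n}0.npy",W)
E
```

```text
{'t': 0.0, 'q': array([-8.79924511e-01,  3.59393403e-01,  1.10679336e-02, -3.52107873e-04,
       -1.22410091e+00, -2.88087860e-01]), 'qd': array([-0.00016978, -0.00038908,  0.00067664,  0.00180156, -0.00088889,
       -0.00044655]), 'joint_efforts': array([ 4.52547274e-04, -5.82719135e+01,  2.93052649e+01,  6.99710011e+00,
        6.86355546e-03, -1.64143175e-04]), 'eef_pos': array([ 0.26437143, -0.62055914,  0.23362206]), 'ee_rot': array([ 3.13993573e+00, -1.45811579e-04, -2.73892849e+00]), 'force': array([ 0.78701979,  0.7989734 , -0.50408204]), 'moment': array([-0.00570703, -0.00372114,  0.01304006]), 'gripper_force': 0.0, 'width': 0.08744304255468552} 0.008
```

View pics/top0.png

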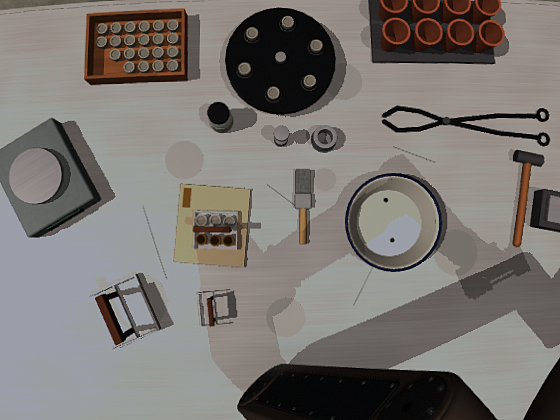

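View pics/scene0.png

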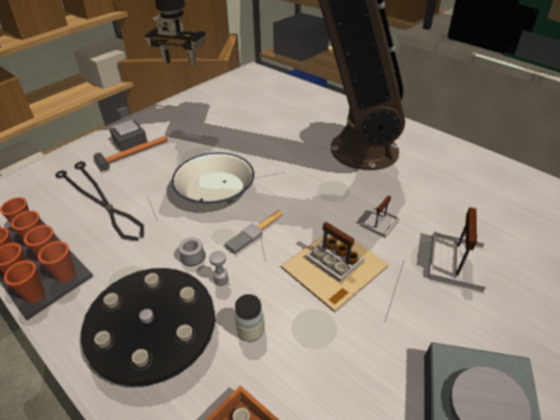

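Top view: the tray is on its board at about (213,230) with its grip bar at (210,229). The pan is at (395,222) and the brush at (304,205). The two other trays, at (130,310) and (216,308), are look-alikes. Next I'll measure the grip, board and pan.

```bash
python3 - <<'E'
from h import *
W=np.load("top0.npy")
def box(u0,u1,v0,v1,z0,z1):
    P=W[v0:v1,u0:u1].reshape(-1,3); P=P[np.isfinite(P[:,2])]; return P[(P[:,2]>z0)&(P[:,2]<z1)]
def rect(P):
    r=cv2.minAreaRect((P[:,:2]*1000).astype(np.float32)); return np.round(r[0],1),np.round(r[1],1),round(r[2],1),len(P),np.median(P[:,2]).round(4)
g=box(185,250,200,255,.098,.125);print("grip",rect(g))
b=box(165,260,175,275,.006,.016);print("board",rect(b))
t=box(185,250,200,255,.020,.031);print("traywalls",rect(t))
p=box(335,455,165,280,.052,.066);c=cv2.minEnclosingCircle((p[:,:2]*1000).astype(np.float32));print("pan",c,len(p))
for n,a in dict(brush=(285,325,160,250,.008,.08),plunger=(268,295,120,155,.02,.12),mould=(305,345,120,155,.02,.07),jar=(200,240,95,135,.02,.13)).items():print(n,rect(box(*a)))
for uv in [(30,10),(210,230),(395,222),(30,400)]: print(uv,W[uv[1],uv[0]])
E
```

```text
grip (array([476.4, 218.8]), array([84.9, 11.8]), 88.5, 221, np.float64(0.1095))
board (array([492.8, 228. ]), array([226.6, 250.6]), 87.6, 4115, np.float64(0.0102))
traywalls (array([478.8, 220. ]), array([112.4,  93.3]), 85.9, 476, np.float64(0.028))
pan ((483.74359130859375, -224.9237518310547), 122.89278411865234) 1358
brush (array([531.5, -15.6]), array([189.,  65.]), 4.8, 901, np.float64(0.0181))
plunger (array([705.8,  48.8]), array([33.8, 37.6]), 88.1, 252, np.float64(0.0878))
mould (array([702.8, -62.1]), array([58.5, 59.4]), 47.2, 344, np.float64(0.044))
jar (array([774., 191.]), array([55. , 98.1]), 72.1, 588, np.float64(0.098))
(30, 10) [1.09955936e+00 7.33355900e-01 5.83373895e-04]
(210, 230) [0.47519386 0.22073573 0.11074503]
(395, 222) [ 4.85317676e-01 -2.42675482e-01 -1.79296543e-04]
(30, 400) [ 0.040137    0.72834772 -0.00426461]
```

move_arm:
  rows: "0 0 -8 0 0 -0.008 0.0876;0 0 -8 0 0 -0.008 0.0876;0 0 -8 0 0 -0.008 0.0876;0 0 -8 0 0 -0.008 0.0876;0 0 -8 0 0 -0.008 0.0876;0 0 -8 0 0 -0.008 0.0876;0 0 -8 0 0 -0.008 0.0876;0 0 -8 0 0 -0.008 0.0876"
  squeeze: 50

```text
t: 1.1
eef_pos: [0.2645, -0.6207, 0.2982]
ee_rot: [3.141, 0.001, -1.617]
force: [0.0, -0.1, 0.6]
width: 0.0875
gripper_force: 0.0
```

move_arm:
  rows: "0 0 0 -0.05 -0.011 0 0.0876;0 0 0 -0.05 -0.011 0 0.0876;0 0 0 -0.05 -0.011 0 0.0876;0 0 0 -0.05 -0.011 0 0.0876;0 0 0 -0.05 -0.011 0 0.0876;0 0 0 -0.05 -0.011 0 0.0876;0 0 0 -0.05 -0.011 0 0.0876;0 0 0 -0.05 -0.011 0 0.0876"

```text
t: 2.1
eef_pos: [0.3728, -0.2244, 0.2985]
ee_rot: [-3.141, 0.0, -1.622]
force: [1.7, 0.5, 0.8]
width: 0.0874
gripper_force: 0.0
```

move_arm:
  rows: "0 0 0 -0.05 -0.01 0 0.0876;0 0 0 -0.05 -0.01 0 0.0876;0 0 0 -0.05 -0.01 0 0.0876;0 0 0 -0.05 -0.01 0 0.0876;0 0 0 -0.05 -0.01 0 0.0876;0 0 0 -0.05 -0.01 0 0.0876;0 0 0 -0.05 -0.01 0 0.0876;0 0 0 0 0 0 0.0876"

```text
t: 3.1
eef_pos: [0.4609, 0.1226, 0.2977]
ee_rot: [3.14, -0.001, -1.619]
force: [0.7, -1.0, -1.1]
width: 0.0875
gripper_force: 0.0
```

move_arm:
  rows: "0 0 0 -0.048 -0.006 0 0.0876;0 0 0 -0.048 -0.006 0 0.0876;0 0 0 0 0 0 0.0876;0 0 0 0 0 0 0.0876"

```text
t: 3.6
eef_pos: [0.4771, 0.2147, 0.2982]
ee_rot: [3.141, -0.001, -1.622]
force: [0.4, -0.5, 1.4]
width: 0.0877
gripper_force: 0.0
```

```bash
python3 - <<'E'
from h import *
s=arm.get_state(); print(s["eef_pos"],np.degrees(s["ee_rot"]),s["q"])
i,W=world_cloud("wrist"); cv2.imwrite("pics/w1.png",i); np.save("w1.npy",W)
E
```

```text
[0.47713958 0.21470461 0.29820005] [ 1.79955980e+02 -4.26590202e-02 -9.29097110e+01] [ 7.98100902e-01  7.05372644e-02 -2.15142344e-01 -8.81808130e-05
 -1.28618324e+00 -8.48860420e-01]
```

View pics/w1.png

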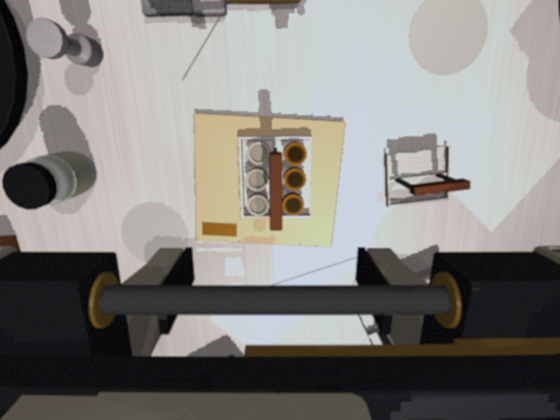

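Wrist view: the bar runs from (275,152) to (276,230). The grey cupels are on its left and the ochre ones on its right, near the robot. The board corners are at (195,111), (345,121), (333,247) and (195,240).

```bash
python3 - <<'E'
from h import *
W=np.load("w1.npy")
def sel(u0,u1,v0,v1,z0,z1):
    P=W[v0:v1,u0:u1].reshape(-1,3); P=P[np.isfinite(P[:,2])]; return P[(P[:,2]>z0)&(P[:,2]<z1)]
def rect(P):
    r=cv2.minAreaRect((P[:,:2]*1000).astype(np.float32)); return np.round(r[0],1),np.round(r[1],1),round(r[2],1),len(P),np.median(P[:,2]).round(4)
g=sel(262,290,145,235,.100,.12);print("grip",rect(g))
d=g[:,:2]-g[:,:2].mean(0);_,_,V=np.linalg.svd(d,full_matrices=False);print("axis",np.degrees(np.arctan2(V[0,1],V[0,0])),g.mean(0))
t=sel(225,325,128,222,.018,.028);print("walls",rect(t))
print("board",rect(sel(190,352,105,252,.0075,.0135)))
for u,v in[(199,116),(340,125),(329,243),(199,237)]:print((u,v),W[v,u])
E
```

```text
grip (array([477. , 220.9]), array([85.3, 13.2]), 87.3, 983, np.float64(0.111))
axis 87.5575180741762 [0.4766641  0.21889757 0.11095209]
walls (array([476.7, 221.2]), array([109.9,  96.1]), 87.5, 834, np.float64(0.0256))
board (array([489.7, 231.6]), array([180.8, 200.6]), 83.9, 12623, np.float64(0.0112))
(199, 116) [0.57194581 0.13647651 0.01214379]
(340, 125) [0.38767782 0.15737258 0.01035536]
(329, 243) [0.40277216 0.32446884 0.01065193]
(199, 237) [0.59198733 0.30521373 0.01122854]
```

move_arm:
  rows: "0 0 0.4 -0.006 0 0.03 0.0876;0 0 0 0 0 0.04 0.0876;0 0 0 0 0 0.04 0.0876;0 0 0 0 0 0.04 0.0876;0 0 0 0 0 0.03 0.0876;0 0 0 0 0 0.02 0.0876;0 0 0 0 0 0.01 0.0876;0 0 0 0 0 0 0.0876"

```text
t: 4.65
eef_pos: [0.4777, 0.2206, 0.0886]
ee_rot: [3.141, -0.001, -1.629]
force: [0.5, 0.4, 0.8]
width: 0.0879
gripper_force: 0.0
```

move_arm:
  rows: "0 0 0 0 0 0 0.04;0 0 0 0 0 0 0.025;0 0 0 0 0 0 0.018;0 0 0 0 0 0 0.005;0 0 0 0 0 0 0.005;0 0 0 0 0 0 0.005;0 0 0 0 0 0 0.005;0 0 0 0 0 0 0.005"

```text
t: 5.65
eef_pos: [0.4776, 0.2212, 0.0885]
ee_rot: [3.141, -0.0, -1.629]
force: [3.2, -0.8, -3.2]
width: 0.0137
gripper_force: 50.1
```

move_arm:
  rows: "0 0 0 0 0 -0.005 0.005;0 0 0 0 0 -0.01 0.005;0 0 0 0 0 -0.015 0.005;0 0 0 0 0 -0.02 0.005;0 0 0 0 0 -0.02 0.005;0 0 0 0 0 -0.015 0.005;0 0 0 0 0 -0.01 0.005;0 0 0 0 0 -0.005 0.005"

```text
t: 6.65
eef_pos: [0.4778, 0.2213, 0.1891]
ee_rot: [-3.141, 0.0, -1.629]
force: [-0.2, 0.8, -5.7]
width: 0.0138
gripper_force: 50.0
```

move_arm:
  rows: "0 0 0 0.008 -0.001 0 0.005;0 0 0 0.016 -0.002 0 0.005;0 0 0 0.024 -0.003 0 0.005;0 0 0 0.032 -0.004 0 0.005;0 0 0 0.036 -0.004 0 0.005;0 0 0 0.036 -0.004 0 0.005;0 0 0 0.036 -0.004 0 0.005;0 0 0 0.036 -0.004 0 0.005"

```text
t: 7.65
eef_pos: [0.4899, -0.0061, 0.1881]
ee_rot: [3.141, -0.0, -1.629]
force: [0.1, -0.3, -5.0]
width: 0.0137
gripper_force: 50.0
```

move_arm:
  rows: "0 0 0 0.036 -0.004 0 0.005;0 0 0 0.036 -0.004 0 0.005;0 0 0 0.036 -0.004 0 0.005;0 0 0 0.036 -0.004 0 0.005;0 0 0 0.030 -0.004 0 0.005;0 0 0 0.024 -0.003 0 0.005;0 0 0 0.014 -0.002 0 0.005;0 0 0 0.006 -0.001 0 0.005"

```text
t: 8.65
eef_pos: [0.5035, -0.2238, 0.1881]
ee_rot: [3.141, 0.0, -1.63]
force: [-0.6, -0.3, -4.8]
width: 0.0139
gripper_force: 50.0
```

```bash
python3 - <<'E'
from h import *
s=arm.get_state(); print(s)
a,_=arm.grab_frame("scene"); b,_=arm.grab_frame("wrist")
cv2.imwrite("pics/c1.png",np.hstack([cv2.resize(a[100:260,130:330],(500,400)),cv2.resize(b,(300,225)) if 0 else cv2.copyMakeBorder(cv2.resize(b,(300,225)),0,175,0,0,0)]))
E
```

```text
{'t': 8.65, 'q': array([-6.28806887e-02,  1.92410982e-01, -3.29510381e-01, -1.25792657e-04,
       -1.04982518e+00,  3.80211063e-03]), 'qd': array([-0.07552697,  0.03338669,  0.04873948, -0.00197383, -0.01217315,
        0.08046519]), 'joint_efforts': array([-8.97576520e-02, -4.52395248e+01,  2.89246988e+01,  7.34845787e+00,
        5.23345638e-02, -6.82221958e-03]), 'eef_pos': array([ 0.50348459, -0.22384061,  0.18811014]), 'ee_rot': array([ 3.14064286e+00,  1.12657017e-04, -1.62993762e+00]), 'force': array([-0.57256365, -0.26036184, -4.80222875]), 'moment': array([0.00501507, 0.10318705, 0.03934152]), 'gripper_force': 49.975757002830505, 'width': 0.013885948336367644}
```

View pics/c1.png

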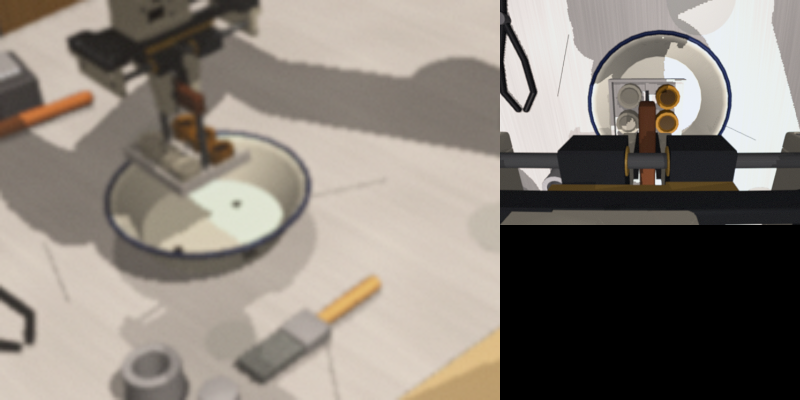

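The tray hangs level over the pan with all the cupels in place. Now I'll lower it, then tip slowly.

move_arm:
  rows: "0 0 0 0 0 0.004 0.005;0 0 0 0 0 0.008 0.005;0 0 0 0 0 0.01 0.005;0 0 0 0 0 0.009 0.005;0 0 0 0 0 0.006 0.005;0 0 0 0 0 0.003 0.005;1 0 0 0 0 0 0.005;2 0 0 0 0 0 0.005"

```text
t: 9.75
eef_pos: [0.5045, -0.2231, 0.1487]
ee_rot: [-3.087, -0.0, -1.629]
force: [-0.9, 0.4, -4.9]
width: 0.0138
gripper_force: 50.0
```

move_arm:
  rows: "2 0 0 0 0 0 0.005;2 0 0 0 0 0 0.005;2 0 0 0 0 0 0.005;2 0 0 0 0 0 0.005;2 0 0 0 0 0 0.005;2 0 0 0 0 0 0.005;2 0 0 0 0 0 0.005;1 0 0 0 0 0 0.005"

```text
t: 10.75
eef_pos: [0.5035, -0.223, 0.1489]
ee_rot: [-2.826, -0.0, -1.629]
force: [-0.7, -0.9, -4.5]
width: 0.0136
gripper_force: 50.0
```

move_arm:
  rows: "1 0 0 0 0 0 0.005;1 0 0 0 0 0 0.005;1 0 0 0 0 0 0.005;1 0 0 0 0 0 0.005;1 0 0 0 0 0 0.005;1 0 0 0 0 0 0.005;1 0 0 0 0 0 0.005;1 0 0 0 0 0 0.005"

```text
t: 11.75
eef_pos: [0.504, -0.223, 0.1486]
ee_rot: [-2.687, -0.0, -1.629]
force: [-0.5, -0.0, -5.0]
width: 0.0139
gripper_force: 50.0
```

```bash
python3 - <<'E'
from h import *
s=arm.get_state(); print(s["q"])
a,_=arm.grab_frame("scene"); b,_=arm.grab_frame("wrist")
cv2.imwrite("pics/c2.png",np.hstack([cv2.resize(a[130:230,150:275],(500,400)),cv2.copyMakeBorder(cv2.resize(b,(300,225)),0,175,0,0,0)]))
E
```

```text
[-0.06258554  0.03021312 -0.7267394  -0.00571023 -0.35898327  0.00955097]
```

View pics/c2.png

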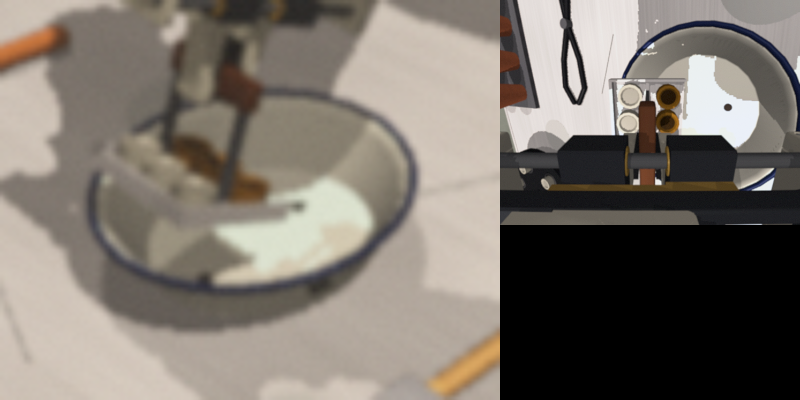

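At 26° all six cupels are still on the tray, with the front edge down inside the pan. I'll continue tipping slowly.

move_arm:
  rows: "1 0 0 0 0 0 0.005;1 0 0 0 0 0 0.005;1 0 0 0 0 0 0.005;1 0 0 0 0 0 0.005;0 0 0 0 0 0 0.005;0 0 0 0 0 0 0.005;0 0 0 0 0 0 0.005;0 0 0 0 0 0 0.005"

```text
t: 12.85
eef_pos: [0.5042, -0.223, 0.1486]
ee_rot: [-2.618, -0.0, -1.629]
force: [-0.1, 0.1, -3.0]
width: 0.0136
gripper_force: 50.0
```

```bash
python3 - <<'E'
from h import *
s=arm.get_state(); print(s["q"],s["force"])
a,_=arm.grab_frame("scene"); b,_=arm.grab_frame("wrist")
cv2.imwrite("pics/c3.png",np.hstack([cv2.resize(a[130:230,150:275],(500,400)),cv2.copyMakeBorder(cv2.resize(b,(300,225)),0,175,0,0,0)]))
E
```

```text
[-0.06293758  0.01313267 -0.77887738 -0.00973271 -0.25520731  0.01374567] [-0.08396488  0.09431983 -3.0329677 ]
```

View pics/c3.png

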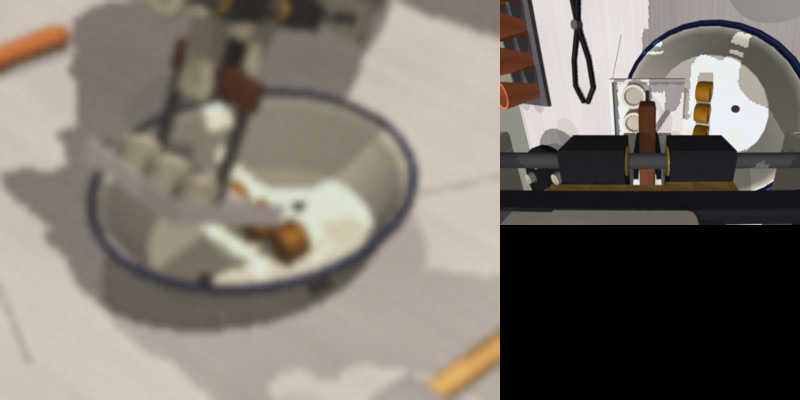

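All three spent cupels are in the pan (right inset, x≈703, y 92–130), and the fresh ones stay behind the lip. Now I'll lift a little and level the tray.

move_arm:
  rows: "0 0 0 0 -0.002 -0.004 0.005;0 0 0 0 -0.004 -0.007 0.005;0 0 0 0 -0.004 -0.007 0.005;-1 0 0 0 -0.004 -0.007 0.005;-2 0 0 0 -0.002 -0.003 0.005;-3 0 0 0 0 0 0.005;-4 0 0 0 0 0 0.005;-4 0 0 0 0 0 0.005"

```text
t: 13.95
eef_pos: [0.5043, -0.223, 0.1819]
ee_rot: [-2.863, -0.0, -1.629]
force: [-0.4, 0.3, -4.2]
width: 0.0139
gripper_force: 50.0
```

move_arm:
  rows: "-4 0 0 0 0 0 0.005;-4 0 0 0 0 0 0.005;-3 0 0 0 0 0 0.005;-2.5 0 0 0 0 0 0.005;-1.5 0 0 0 0 0 0.005;-1 0 0 0 0 0 0.005;0 0 0 0 0 0 0.005;0 0 0 0 0 0 0.005"

```text
t: 14.95
eef_pos: [0.5038, -0.223, 0.1809]
ee_rot: [-3.141, 0.0, -1.629]
force: [-0.3, -0.7, -4.4]
width: 0.0137
gripper_force: 50.0
```

```bash
python3 - <<'E'
from h import *
s=arm.get_state(); print(s["eef_pos"],s["ee_rot"],s["force"],s["moment"])
a,_=arm.grab_frame("scene"); b,_=arm.grab_frame("wrist")
cv2.imwrite("pics/c4.png",np.hstack([cv2.resize(a[110:230,140:290],(500,400)),cv2.copyMakeBorder(cv2.resize(b,(300,225)),0,175,0,0,0)]))
E
```

```text
[ 0.50381949 -0.22299314  0.18089016] [-3.14106567e+00  8.01362011e-05 -1.62890122e+00] [-0.28818663 -0.67438415 -4.41116601] [ 0.03877665  0.21790945 -0.00881045]
```

View pics/c4.png

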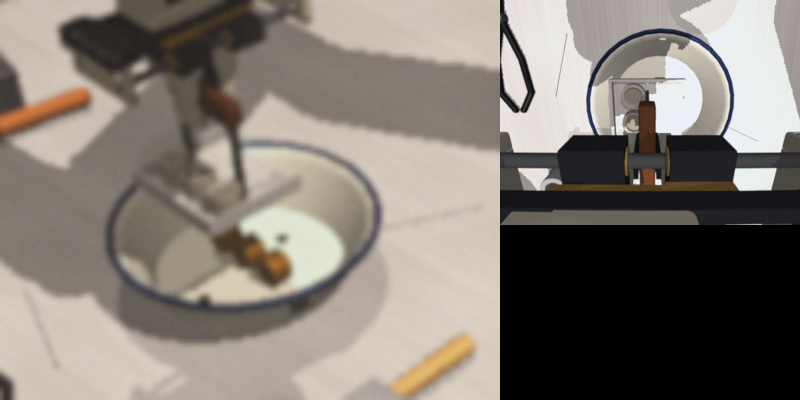

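move_arm:
  rows: "0 0 0 -0.008 0.001 0 0.005;0 0 0 -0.016 0.001 0 0.005;0 0 0 -0.024 0.002 0 0.005;0 0 0 -0.032 0.003 0 0.005;0 0 0 -0.036 0.003 0 0.005;0 0 0 -0.036 0.003 0 0.005;0 0 0 -0.036 0.003 0 0.005;0 0 0 -0.036 0.004 0 0.005"

```text
t: 16.05
eef_pos: [0.4966, 0.0038, 0.181]
ee_rot: [-3.141, 0.0, -1.628]
force: [0.3, -1.2, -3.6]
width: 0.0135
gripper_force: 50.0
```

move_arm:
  rows: "0 0 0 -0.036 0.004 0 0.005;0 0 0 -0.036 0.003 0 0.005;0 0 0 -0.036 0.003 0 0.005;0 0 0 -0.036 0.003 0 0.005;0 0 0 -0.034 0.003 0 0.005;0 0 0 -0.026 0.002 0 0.005;0 0 0 -0.017 0.001 0 0.005;0 0 0 -0.008 0.001 0 0.005"

```text
t: 17.05
eef_pos: [0.4899, 0.2325, 0.1808]
ee_rot: [3.141, -0.0, -1.628]
force: [0.1, -1.6, -3.4]
width: 0.0136
gripper_force: 50.0
```

move_arm:
  rows: "0 0 0 0 0 0.008 0.005;0 0 0 0 0 0.016 0.005;0 0 0 0 0 0.02 0.005;0 0 0 0 0 0.016 0.005;0 0 0 0 0 0.01 0.005;0 0 0 0 0 0.006 0.005;0 0 0 0 0 0.003 0.005;0 0 0 0 0 0 0.005"

```text
t: 18.05
eef_pos: [0.4905, 0.2317, 0.102]
ee_rot: [-3.141, 0.0, -1.629]
force: [1.1, 0.1, -3.3]
width: 0.0135
gripper_force: 50.0
```

move_arm:
  rows: "0 0 0 0 0 0.004 0.005;0 0 0 0 0 0.004 0.005;0 0 0 0 0 0.002 0.005;0 0 0 0 0 0.001 0.005;0 0 0 0 0 0.001 0.005;0 0 0 0 0 0.001 0.005;0 0 0 0 0 0 0.005;0 0 0 0 0 0 0.005"

```text
t: 19.05
eef_pos: [0.4904, 0.2316, 0.0889]
ee_rot: [-3.142, 0.0, -1.629]
force: [0.4, -0.2, -4.5]
width: 0.0136
gripper_force: 50.0
```

move_arm:
  rows: "0 0 0 0 0 0.0005 0.005;0 0 0 0 0 0.0005 0.005;0 0 0 0 0 0 0.005;0 0 0 0 0 0 0.005"

```text
t: 19.55
eef_pos: [0.4904, 0.2316, 0.0884]
ee_rot: [-3.141, 0.0, -1.629]
force: [-3.9, -0.3, 5.3]
width: 0.0136
gripper_force: 50.0
```

The tray is in contact with the board. Now I'll release gently and retreat.

move_arm:
  rows: "0 0 0 0 0 0 0.0136;0 0 0 0 0 0 0.015;0 0 0 0 0 0 0.018;0 0 0 0 0 0 0.03;0 0 0 0 0 0 0.05;0 0 0 0 0 0 0.07;0 0 0 0 0 0 0.085;0 0 0 0 0 0 0.085"
  squeeze: 10

```text
t: 20.55
eef_pos: [0.4903, 0.2315, 0.0878]
ee_rot: [3.142, 0.0, -1.629]
force: [-0.2, 0.7, 0.9]
width: 0.0621
gripper_force: 0.0
```

move_arm:
  rows: "0 0 0 0 0 -0.01 0.085;0 0 0 0 0 -0.02 0.085;0 0 0 0 0 -0.04 0.085;0 0 0 0 0 -0.05 0.085;0 0 0 0 0 -0.05 0.085;0 0 0 0 0 -0.03 0.085;0 0 0 0 0 -0.01 0.085;0 0 0 0 0 0 0.085"

```text
t: 21.55
eef_pos: [0.4902, 0.2316, 0.2981]
ee_rot: [-3.141, 0.001, -1.629]
force: [0.4, 0.3, -0.4]
width: 0.0849
gripper_force: 0.0
```

```bash
python3 - <<'E'
from h import *
b,W=world_cloud("wrist"); a,_=arm.grab_frame("top")
cv2.imwrite("pics/f.png",np.hstack([cv2.resize(b,(400,300)),cv2.resize(a[120:280,160:460],(400,300))]))
P=W.reshape(-1,3);P=P[np.isfinite(P[:,2])]
def rect(m): 
    r=cv2.minAreaRect((P[m][:,:2]*1000).astype(np.float32)); return r,m.sum()
n=(abs(P[:,0]-.49)<.09)&(abs(P[:,1]-.232)<.09)
print("walls",rect(n&(P[:,2]>.018)&(P[:,2]<.028)),"grip",rect(n&(P[:,2]>.1)&(P[:,2]<.12)),P[n&(P[:,2]>.1)&(P[:,2]<.12)].mean(0))
n=(abs(P[:,0]-.49)<.13)&(abs(P[:,1]-.232)<.13)
print("board",rect(n&(P[:,2]>.0075)&(P[:,2]<.0135)))
E
```

```text
walls (((490.536376953125, 231.65899658203125), (109.24239349365234, 96.1272964477539), 86.65137481689453), np.int64(691)) grip (((490.39508056640625, 231.1837158203125), (85.11648559570312, 14.069762229919434), 86.84500885009766), np.int64(1016)) [0.49023164 0.22817735 0.11083902]
board (((489.51416015625, 231.34376525878906), (180.37290954589844, 200.752197265625), 83.94334411621094), np.int64(13633))
```

View pics/f.png

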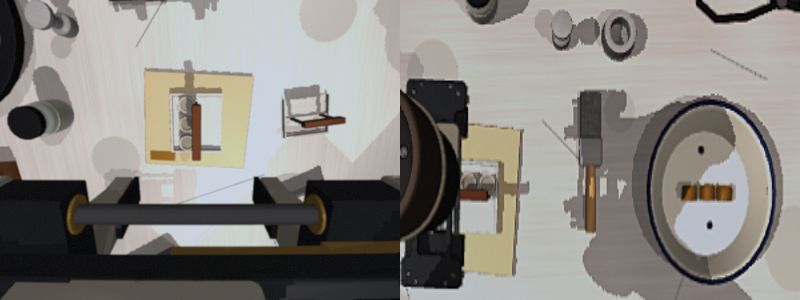

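The tray stands within 1 mm of the middle of its board with the three fresh cupels on it. The three spent ones are in the pan.

```bash
python3 -c "
from station import arm
print(arm.job_done())"
```

```text
the job is handed in; nothing more can be done
None
```

The job is handed in: the three spent cupels are in the pan, the three fresh ones stayed on the tray, and the tray stands level within about 1 mm of the middle of its board, at about 22 s of the 58 s allowed.

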